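Close up the parts chest

TASK

Close up the brown parts chest with your fingertips: push its two open drawers fully home, keeping the little jar in each one standing, and only then push the lid down until it is fully shut. Only push: do not lift or carry anything, and leave the other things on the bench where they are.

Things in the scene. Friction and masses are not known exactly. Their poses are not given: they have to be found in the camera images.
- chest: brown plastic parts chest fixed to the bench, 190 mm deep, 370 mm wide, 100 mm tall without its lid, two drawers side by side in its front. Origin: centre of its underside, on the bench. z up; its x axis points from the front face to the back (the front face is at x = -95 mm in this frame and faces roughly to the robot), y to its left half as seen from the robot
- left_drawer_front (a point): centre of the outer face of the left (+y) drawer's front panel (moves with the drawer), 47 mm above the bench: cream plastic drawer front panel, 172 mm wide, 60 mm tall, 8 mm thick, plain and flat above a low pull lip that juts 5 mm from its lowest 12 mm; the top edge is 72 mm above the bench. The drawer slides along the chest's x axis, with about 1.5 N of friction, and stays where it is left
- right_drawer_front (a point): the same point on the right (-y) drawer, which is the same in size and make
- left_drawer (a joint): how far the left drawer is pulled out, in m: 0 is fully home (front panel against the chest face), starts 0.045 to 0.075
- right_drawer (a joint): the same for the right drawer
- lid (a joint): opening angle of the lid, in rad: 0 is shut, lying flat on the chest; starts about 0.95 to 1.2. A stiff friction hinge: it stays at any angle, needs about 1 to 5 N at its free edge to move
- lid_hinge (a point): middle of the lid's hinge line, at the chest's top back edge, 100 mm above the bench; the line runs along the chest's y axis
- lid_edge (a point): middle of the lid's free edge, on its outer (upper when shut) face. The lid is a flat brown panel 190 mm from hinge to free edge, 370 mm wide, 12 mm thick; when shut its top is 112 mm above the bench. Two cream clasps, 32 mm wide, hang 30 mm below the panel from the free edge, 88 mm to either side of its middle, and project 15 mm beyond it; shut, they hang in front of the drawers' top edges
- left_jar: small amber jar with white cap, 24 mm across, 36 mm tall, loose, standing in the front compartment of the left drawer. Origin: centre of its underside, z along its axis
- right_jar: the same kind of jar in the right drawer
- drink_bottle: green drink bottle, 64 mm across, 200 mm tall, standing beside the chest; leave alone. Origin: centre of its underside
- glue_bottle: white glue bottle, 34 mm across, 85 mm tall, standing off the chest's front right corner; leave alone. Origin: centre of its underside
- motor: small steel motor can standing on end in front of the chest, between the two drawers' paths, 26 mm across, 32 mm tall; leave alone. Origin: centre of its underside
- sanding_block: cork sanding block 70 x 45 x 30 mm; leave alone. Origin: centre of its underside
- offcut: wooden offcut 110 x 50 x 18 mm; leave alone. Origin: centre of its underside
- parts_cup: grey plastic cup, 64 mm across, 50 mm tall; leave alone. Origin: centre of its underside

How it is judged:
On the way, in this order (a step that is already met when the one before it is completed fails the run):
1. both drawers are fully home (value of joint each of left_drawer, right_drawer below 0.005 m), for 0.2 s.
2. the lid is fully shut (value of joint lid below 0.04 rad), for 0.2 s.
At the end, for the whole second after the job is handed in: Both drawers within 5 mm of fully home, the lid within 0.04 rad of shut, both jars still standing inside the chest (all of step 1 and value of joint lid below 0.04 rad and angle between each of left_jar, right_jar's own z axis and vertical below 0.3 rad and z of each of left_jar, right_jar in the frame of chest below 0.035 m and x of each of left_jar, right_jar in the frame of chest above -0.095 m); the robot touches nothing.
It fails at once if a jar was tipped over (more than 0.6 rad) (angle between any of left_jar, right_jar's own z axis and vertical above 0.6 rad).
It fails at once if a jar was lifted out of its place (15 mm or more) (z of any of left_jar, right_jar in the frame of chest above 0.035 m).
It fails at once if the lid was pushed most of the way down (below 0.4 rad) while a drawer was still out by more than 15 mm (value of joint lid below 0.4 rad and value of joint any of left_drawer, right_drawer above 0.015 m).
It fails at once if another thing on the bench was moved by more than 25 mm, or lifted (distance of any of drink_bottle, glue_bottle, motor, sanding_block, offcut, parts_cup from where it was at the start of the episode above 0.025 m).
It also fails if it takes over 64 s, if anything falls off the work surface, if the arm or the gripper's body presses on something with over 40 N, if the wrist force passes 120 N, or if a joint passes its speed limit or range.

ROBOT

A 6-joint arm with a two-finger parallel gripper is mounted at the origin on the work surface. World frame = base frame: x ahead of the robot, y to its left, z up, the work surface at z = 0. Lengths are in m, angles in rad, forces in N, time in s.
With the tool pointing down it reaches from about 0.35 to 0.775 m from the base axis. Payload 7.3 kg.
Tool frame: the origin (TCP) lies midway between the tips of the shut fingers; the grasp point (between the pads) lies robot.grasp_offset behind it (robot.grasp_offset is the distance from the TCP to the grasp point, in m); z points along the fingers, x is the direction in which the jaws open and shut, and the axes are right-handed (so a half turn about z gives the same grasp; the last joint's range is limited). The gripper opens to 92 mm and grips with 3 to 60 N. Pads are 19 mm wide; open, the fingers measure 130 mm over their backs; the gripper's body (75 mm by 190 mm) begins 47 mm behind the grasp point.
Start: joints at [-1.307, 0.342, 1.524, -0, 1.275, -0.146], TCP at [0.209, -0.482, 0.227] pointing down, gripper open.
Joint ranges: [-2.53, 2.53], [-0.77, 2.02], [0.04, 2.7], [-1, 4.14], [0.28, 2.66], [-3.11, 3.11]. Speed limits (rad/s): [2.57, 2.57, 3.14, 3.14, 3.14, 3.14].

INTERFACE

Orientations are given as [roll, pitch, yaw] about the fixed x, y, z axes, in that order (R = Rz(yaw) Ry(pitch) Rx(roll)).
In Python, from cell import robot gives the robot as it stands. The module is installed in compiled form; this text tells all that it offers.
- The arm moves only by the tool move_arm, never from a script. Its argument "increments" is a list of rows, each a list of 7 numbers: the finger opening in mm, from 0 to 91.8, then the shift along the tool's x, y, z in mm, then the turn, a rotation vector about the tool's x, y, z in rad. A call has 1 to 12 rows; each row shifts and turns the pose as measured when the row begins, along the tool's axes as they then stand; what a row does not reach is not made up. A row lasts 1/8 s, in which the tool goes at most 62.5 mm and 10.7 degrees, less where a joint would pass 70% of its speed; a pose out of reach is approached as far as the arm can. A call is refused whole if a number of a shift passes 62.5 or a number of a turn 0.188, either way. A call with a gripper value outside its range is refused whole. The fingers move at their own pace and stop on an object; "newtons" is the grip in N (left out, the last holds). Time passes only in rows, so rows that do not move let the fingers close. It gives the time, the measured TCP pose, the force and the opening at its end, in the units of the state.
- robot.observe(): the state, without advancing time (a new reading comes with each control period).
- robot.read_camera(name): name is "side" or "top"; returns a dict with "img" (420x560x3 uint8, red, green, blue), "fx", "fy", "cx", "cy" (pixels), "k1" (the pictures are not rectified: a ray, as slopes to the right and down, at radius r is drawn at 1 + k1 r^2 times it, then the intrinsics apply), "T" (4x4, takes a point from camera to world coordinates). Camera axes: x right, y down, z forward; pixel columns grow to the right and rows downward; lengths in m; the calibration is good to about 2 mm. A picture is of the moment at which its call begins. There is no depth.
- robot.hand_in(): hands the job in, once; it reports no verdict.
Trained networks look in the newest picture that a camera, given by its name, has taken for a name from the list of things; names that differ only in an ending like _2 or _b are one class to them, and where a whole thing is asked for, a point or a joint stands for the part that bears it (a point fixed in the world has none). Each returns a list of dicts, best first, with "conf" (0 to 1); they miss things now and then, are a little off and sometimes report something else, mostly with a low value. They report only what shows in the picture. A call takes as long as a camera call.
- robot.look_for(thing, camera): "rect" ([left, top, width, height] in pixels, round what is visible of it).
The state is a dict: "time": time; "qpos": joint angles; "qvel": joint speeds; "joint_efforts": joint torques, N m; "tool_pos": TCP position; "tool_rot": TCP orientation; "contact_force": force on the tool from outside, world axes, zero at the start; "torque": the same for the moment, N m; "opening": finger opening in m.
Only numpy, scipy, OpenCV 4.12 (cv2) and the standard library are available. Lean on these libraries where they do the work, as an engineer would, in place of code of your own. Each camera call takes 0.05 s, during which the arm holds its last target.

## Working session

There is one attempt and no reset: what is moved stays moved. The work goes in short steps, Python scripts to look and compute and a tool call to move; the robot and the scene stay as the last step left them, time stands still between calls to the robot, and variables do not carry over. Pictures are saved under pics/ and viewed, and the job is handed in when it is done.

Besides the shell and the picture viewer there is one more tool, called after "Request:" by a JSON object that holds its "name" and its "arguments". move_arm: Moves the arm, as the interface text tells. Its arguments: {"type":"object","properties":{"increments":{"type":"array"},"newtons":{"type":"number"}},"required":["increments"]}

```bash
mkdir -p pics
python3 - <<'E'
from cell import robot
import cv2,numpy as np
s=robot.observe()
print(s)
for c in("side","top"):
    r=robot.read_camera(c); cv2.imwrite(f"pics/{c}0.png",r["img"][:,:,::-1])
    print(c,r["fx"],r["cx"],r["cy"],r["k1"],np.round(r["T"],4).tolist())
    for t in["chest","left_drawer_front","right_drawer_front","left_jar","right_jar","lid_edge","motor","glue_bottle","drink_bottle","sanding_block","offcut","parts_cup"]:
        print(t,[(np.round(d["rect"]).tolist(),round(d["conf"],2)) for d in robot.look_for(t,c)[:2]])
E
```

```text
{'time': 0.0, 'qpos': array([-1.30697833e+00,  3.42711276e-01,  1.52502610e+00, -2.35994440e-05,
        1.27538920e+00, -1.46037754e-01]), 'qvel': array([ 3.84224249e-05, -1.07207320e-03,  6.49321849e-04,  4.49981801e-04,
       -3.30428004e-04, -7.65287523e-04]), 'joint_efforts': array([ 2.21046874e-03, -4.31241095e+01, -2.44217509e+01,  7.19470507e-02,
        5.59643924e-02, -1.47106834e-04]), 'tool_pos': array([ 0.20908797, -0.48112053,  0.22604773]), 'tool_rot': array([-3.14139176e+00,  1.52087711e-03, -1.16093354e+00]), 'contact_force': array([0.40349409, 0.37052547, 0.68082526]), 'torque': array([-0.00610795,  0.01416915, -0.0222667 ]), 'opening': 0.09172113629763973}
side 542.3836660629927 283.99908121995526 209.92317995009822 -0.0973279934812962 [[-0.7055, -0.5119, 0.4901, -0.0327], [-0.7087, 0.5058, -0.4919, 0.6497], [0.0039, -0.6944, -0.7196, 1.0076], [0.0, 0.0, 0.0, 1.0]]
chest [([191.0, 79.0, 178.0, 192.0], 0.89), ([388.0, 165.0, 14.0, 30.0], 0.36)]
left_drawer_front [([249.0, 209.0, 71.0, 62.0], 0.57)]
right_drawer_front [([304.0, 176.0, 64.0, 59.0], 0.56)]
left_jar [(
[... 613 characters left out ...]
12, -0.0769, -0.997, 1.1192], [0.0, 0.0, 0.0, 1.0]]
chest [([212.0, 138.0, 202.0, 123.0], 0.62), ([300.0, 283.0, 12.0, 12.0], 0.16)]
left_drawer_front [([228.0, 224.0, 79.0, 33.0], 0.82)]
right_drawer_front [([306.0, 232.0, 75.0, 28.0], 0.87)]
left_jar [([264.0, 239.0, 8.0, 6.0], 0.63)]
right_jar [([332.0, 236.0, 14.0, 9.0], 0.42)]
lid_edge [([214.0, 138.0, 199.0, 38.0], 0.61)]
motor [([232.0, 229.0, 73.0, 30.0], 0.24)]
glue_bottle [([409.0, 258.0, 17.0, 11.0], 0.54)]
drink_bottle [([160.0, 149.0, 40.0, 33.0], 0.68)]
sanding_block [([196.0, 276.0, 32.0, 22.0], 0.85)]
offcut [([401.0, 173.0, 48.0, 24.0], 0.93), ([307.0, 231.0, 75.0, 26.0], 0.39)]
parts_cup [([178.0, 219.0, 27.0, 25.0], 0.96)]
```

Run:
```python
import cv2
a=cv2.imread("pics/side0.png");b=cv2.imread("pics/top0.png")
cv2.imwrite("pics/s0c.png",cv2.resize(a[60:340,130:430],None,fx=2.1,fy=2.1,interpolation=cv2.INTER_CUBIC))
cv2.imwrite("pics/t0c.png",cv2.resize(b[120:310,150:460],None,fx=2.5,fy=2.5,interpolation=cv2.INTER_CUBIC))
```

```text
(no output)
```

View pics/s0c.png

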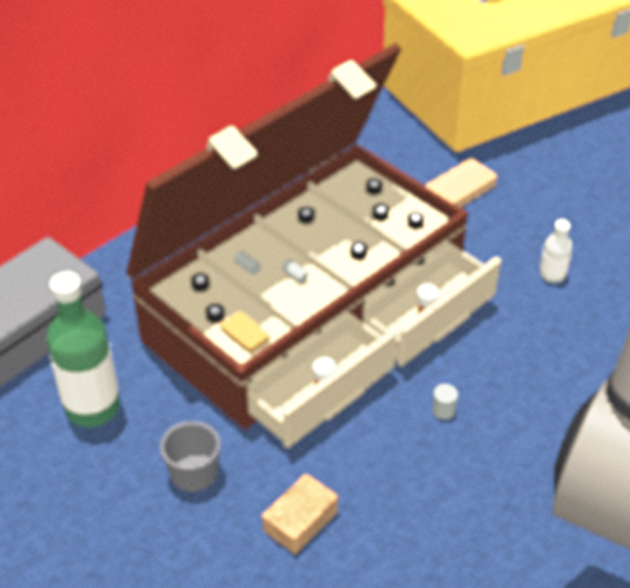

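View pics/t0c.png

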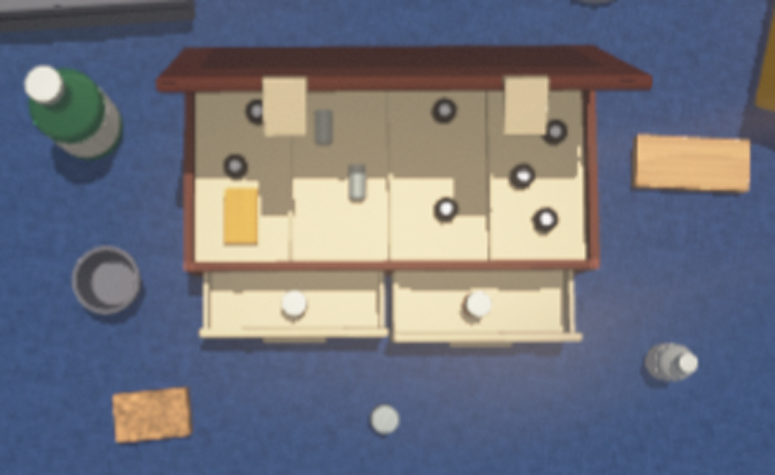

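The side crop shows the open lid with two clasps, both drawers out with white-capped jars, and the motor in front at about crop (445,400). In the top crop the left drawer's front edge runs (201,334)–(387,334), the right's (392,340)–(581,338), and the chest's front rim (185,268)–(598,266).

```bash
cat > h.py <<'E'
import numpy as np,cv2
from cell import robot
def cam(n): return robot.read_camera(n)
def pix2w(r,uv,z):
    x=(uv[0]-r["cx"])/r["fx"];y=(uv[1]-r["cy"])/r["fy"]
    u,v=x,y
    for _ in range(20):
        k=1+r["k1"]*(u*u+v*v);u,v=x/k,y/k
    T=np.array(r["T"]);d=T[:3,:3]@[u,v,1];o=T[:3,3]
    return o+d*(z-o[2])/d[2]
def w2pix(r,p):
    T=np.array(r["T"]);c=T[:3,:3].T@(np.array(p)-T[:3,3]);u,v=c[:2]/c[2]
    k=1+r["k1"]*(u*u+v*v);return np.array([r["cx"]+r["fx"]*u*k,r["cy"]+r["fy"]*v*k])
E
python3 - <<'E'
from h import *
r=cam("top")
for n,u,v,z in[("LL",201,336,.072),("LR",387,336,.072),("RL",392,342,.072),("RR",581,340,.072),("CFL",185,270,.1),("CFR",598,269,.1),("CBL",190,90,.1),("CBR",590,90,.1),("motor",385,419,.032),("glue",670,362,.04),("ljar",294,303,.056),("rjar",479,304,.056),("cup",106,280,.05),("sand",152,415,.03)]:
    print(n,np.round(pix2w(r,(150+u/2.5,120+v/2.5),z),4))
r=cam("side")
for n,u,v,z in[("LL",290,440,.072),("LR",400,357,.072),("RL",400,357,.072),("RR",498,262,.072),("CFL",240,370,.1),("CFR",465,215,.1),("motor",445,392,.032)]:
    print(n,np.round(pix2w(r,(130+u/2.1,60+v/2.1),z),4))
# lid edge fit : side edge ends crop (152,185),(398,48); top (160,80),(650,82)
E
```

```text
LL [0.5301 0.1367 0.072 ]
LR [ 0.5277 -0.0322  0.072 ]
RL [ 0.5222 -0.0366  0.072 ]
RR [ 0.5213 -0.2086  0.072 ]
CFL [0.5886 0.1476 0.1   ]
CFR [ 0.5841 -0.2194  0.1   ]
CBL [0.7507 0.1423 0.1   ]
CBR [ 0.7456 -0.2177  0.1   ]
motor [ 0.4502 -0.0311  0.032 ]
glue [ 0.4994 -0.2987  0.04  ]
ljar [0.5594 0.0523 0.056 ]
rjar [ 0.5559 -0.1187  0.056 ]
cup [0.5836 0.2272 0.05  ]
sand [0.4569 0.1878 0.03  ]
LL [0.5015 0.1614 0.072 ]
LR [ 0.4994 -0.0044  0.072 ]
RL [ 0.4994 -0.0044  0.072 ]
RR [ 0.5198 -0.201   0.072 ]
CFL [0.5901 0.1493 0.1   ]
CFR [ 0.5841 -0.2118  0.1   ]
motor [ 0.4511 -0.0294  0.032 ]
```

Chest yaw is about −0.01 rad and the front face is at x≈0.586. The left drawer is out about 50 mm and the right about 57 mm. I'll close the fingers, turn the pads to face the chest and tilt the fingers forward.

Request:
{"name": "move_arm", "arguments": {"increments": [[0, 0, 0, 0, 0, 0, 0.14], [0, 0, 0, 0, 0, 0, 0.14], [0, 0, 0, 0, 0, 0, 0.13], [0, 0, 0, 0, 0.17, 0, 0], [0, 0, 0, 0, 0.17, 0, 0], [0, 0, 0, 0, 0.16, 0, 0], [0, 0, 0, 0, 0, 0, 0]], "newtons": 20}}

```text
time: 2.28
tool_pos: [0.2102, -0.4822, 0.2274]
tool_rot: [-2.628, -0.003, -1.585]
contact_force: [-0.4, 0.9, -0.1]
opening: 0.0265
```

```bash
cat >> h.py <<'E'
from scipy.spatial.transform import Rotation as Ro
def st():
    s=robot.observe();R=Ro.from_euler("xyz",s["tool_rot"]).as_matrix()
    print("t",round(s["time"],2),"p",np.round(s["tool_pos"],4),"z",np.round(R[:,2],3),"x",np.round(R[:,0],3),"F",np.round(s["contact_force"],2),"op",round(s["opening"],4))
    return s,R
def to(p):
    s,R=st();d=R.T@(np.array(p)-s["tool_pos"])*1000;print("tool shift mm",np.round(d,1),"rows",np.ceil(abs(d).max()/60));return d
E
python3 - <<'E'
from h import *
print(robot.grasp_offset)
to([0.485,-0.122,0.2])
# lid angle fit
T=cam("top");S=cam("side")
x=np.array([1,-.012,0]);y=np.array([.012,1,0]);o=np.array([.681,-.037,0])
for a in np.arange(.9,1.3,.05):
    h=o+x*.095+[0,0,.1]
    e=h+.19*(-np.cos(a)*x+np.sin(a)*np.array([0,0,1]))  # inner edge
    q=e+.012*(np.sin(a)*x+np.cos(a)*np.array([0,0,1]))
    print(round(a,2),np.round(e,3),np.round(q,3),[np.round((w2pix(T,p+s*.185*y)-[150,120])*2.5) .tolist() for p in(e,q) for s in(1,-1)],[np.round((w2pix(S,p+s*.185*y)-[130,60])*2.1).tolist() for p in(e,q) for s in(1,-1)])
E
```

```text
0.0188
t 2.27 p [ 0.2102 -0.4822  0.2274] z [ 0.492 -0.01  -0.871] x [-0.014 -1.     0.003] F [-0.4   0.9  -0.11] op 0.0265
tool shift mm [-364.1 -221.9  155.4] rows 7.0
0.9 [ 0.658 -0.037  0.249] [ 0.667 -0.037  0.256] [[160.0, 165.0], [644.0, 163.0], [159.0, 151.0], [647.0, 150.0]] [[186.0, 233.0], [435.0, 85.0], [180.0, 223.0], [429.0, 76.0]]
0.95 [ 0.665 -0.037  0.255] [ 0.675 -0.037  0.262] [[159.0, 153.0], [646.0, 152.0], [158.0, 139.0], [648.0, 138.0]] [[181.0, 225.0], [430.0, 78.0], [174.0, 215.0], [424.0, 70.0]]
1.0 [ 0.673 -0.037  0.26 ] [ 0.683 -0.037  0.266] [[158.0, 142.0], [648.0, 141.0], [157.0, 127.0], [650.0, 126.0]] [[176.0, 217.0], [425.0, 71.0], [169.0, 208.0], [419.0, 63.0]]
1.05 [ 0.681 -0.037  0.265] [ 0.692 -0.037  0.271] [[158.0, 130.0], [649.0, 129.0], [157.0, 115.0], [651.0, 114.0]] [[170.0, 210.0], [421.0, 65.0], [163.0, 200.0], [414.0, 57.0]]
1.1 [ 0.69  -0.037  0.269] [ 0.701 -0.037  0.275] [[157.0, 118.0], [651.0, 117.0], [156.0, 102.0], [652.0, 101.0]] [[164.0, 203.0], [415.0, 59.0], [157.0, 193.0], [409.0, 51.0]]
1.15 [ 0.698 -0.037  0.273] [ 0.709 -0.037  0.278] [[156.0, 106.0], [652.0, 105.0], [155.0, 90.0], [653.0, 89.0]] [[159.0, 195.0], [410.0, 53.0], [151.0, 187.0], [404.0, 45.0]]
1.2 [ 0.707 -0.037  0.277] [ 0.718 -0.037  0.281] [[156.0, 93.0], [653.0, 92.0], [155.0, 77.0], [654.0, 76.0]] [[153.0, 189.0], [405.0, 47.0], [146.0, 180.0], [398.0, 40.0]]
1.25 [ 0.716 -0.037  0.28 ] [ 0.727 -0.038  0.284] [[155.0, 80.0], [654.0, 79.0], [154.0, 64.0], [655.0, 63.0]] [[147.0, 182.0], [399.0, 42.0], [140.0, 174.0], [392.0, 35.0]]
```

Request:
{"name": "move_arm", "arguments": {"increments": [[0, -46, -28, 19, 0, 0, 0], [0, -46, -28, 19, 0, 0, 0], [0, -46, -28, 19, 0, 0, 0], [0, -46, -28, 19, 0, 0, 0], [0, -46, -28, 19, 0, 0, 0], [0, -46, -28, 19, 0, 0, 0], [0, -46, -28, 20, 0, 0, 0], [0, -40, -26, 20, 0, 0, 0], [0, 0, 0, 0, 0, 0, 0]]}}

```text
time: 3.5
tool_pos: [0.4983, -0.1072, 0.2044]
tool_rot: [-2.628, -0.025, -1.561]
contact_force: [-0.6, -0.9, -0.1]
opening: 0.0006
```

```bash
python3 -c "
from h import *
to([0.49,-0.122,0.048])"
```

```text
t 3.5 p [ 0.4983 -0.1072  0.2044] z [ 0.491 -0.017 -0.871] x [ 0.01  -1.     0.025] F [-0.57 -0.87 -0.13] op 0.0006
tool shift mm [ 10.9  84.4 132.4] rows 3.0
```

Request:
{"name": "move_arm", "arguments": {"increments": [[0, 4, 28, 44, 0, 0, 0], [0, 4, 28, 44, 0, 0, 0], [0, 3, 28, 44, 0, 0, 0], [0, 0, 0, 0, 0, 0, 0]]}}

```text
time: 4.0
tool_pos: [0.4992, -0.1174, 0.0877]
tool_rot: [-2.611, -0.014, -1.543]
contact_force: [0.7, 0.1, -0.1]
opening: 0.0002
```

```bash
python3 -c "
from h import *
to([0.57,-0.122,0.048])
r=cam('side');cv2.imwrite('pics/s1.png',cv2.resize(r['img'][60:340,130:430,::-1],None,fx=2,fy=2))
r=cam('top');cv2.imwrite('pics/t1.png',cv2.resize(r['img'][120:310,150:460,::-1],None,fx=2.5,fy=2.5))"
```

```text
t 4.0 p [ 0.4992 -0.1174  0.0877] z [ 0.506  0.002 -0.863] x [ 0.028 -1.     0.014] F [ 0.73  0.14 -0.12] op 0.0002
tool shift mm [  6.  -40.8  70.1] rows 2.0
```

View pics/s1.png

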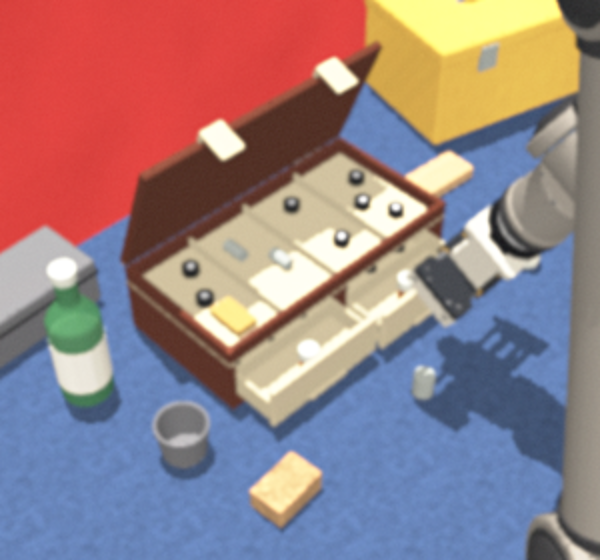

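View pics/t1.png

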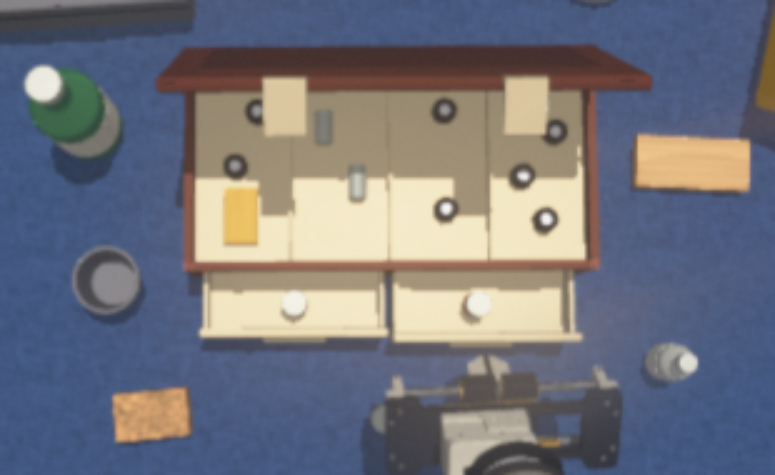

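The picture shows the fingertips just in front of the right drawer, clear of the motor and the glue bottle. Moves come up a little short, so I'll lower the rest of the way and then push gently.

Request:
{"name": "move_arm", "arguments": {"increments": [[0, 3, 18, 19, 0, 0, 0], [0, 2, 14, 15, 0, 0, 0], [0, 0, 0, 0, 0, 0, 0]]}}

```text
time: 4.47
tool_pos: [0.4944, -0.1247, 0.0511]
tool_rot: [-2.598, -0.021, -1.54]
contact_force: [-0.5, 0.3, -0.3]
opening: 0.0008
```

```bash
python3 -c "
from h import *
to([0.57,-0.122,0.048])"
```

```text
t 4.47 p [ 0.4944 -0.1247  0.0511] z [ 0.518 -0.002 -0.856] x [ 0.031 -0.999  0.021] F [-0.51  0.26 -0.26] op 0.0008
tool shift mm [ -0.4 -63.2  41.7] rows 2.0
```

Request:
{"name": "move_arm", "arguments": {"increments": [[0, 0, -6, 4, 0, 0, 0], [0, 0, -6, 4, 0, 0, 0], [0, 0, -5, 4, 0, 0, 0], [0, 0, -5, 3, 0, 0, 0], [0, 0, -5, 3, 0, 0, 0], [0, 0, -5, 3, 0, 0, 0], [0, 0, -5, 3, 0, 0, 0], [0, 0, -5, 3, 0, 0, 0], [0, 0, -5, 3, 0, 0, 0], [0, 0, -5, 3, 0, 0, 0]]}}

```text
time: 5.72
tool_pos: [0.5596, -0.1257, 0.0627]
tool_rot: [-2.585, -0.015, -1.532]
contact_force: [-2.3, -0.4, -0.9]
opening: 0.0005
```

```bash
python3 -c "
from h import *
to([0.57,-0.122,0.05])"
```

```text
t 5.72 p [ 0.5596 -0.1257  0.0627] z [ 0.528  0.008 -0.849] x [ 0.039 -0.999  0.015] F [-2.27 -0.4  -0.89] op 0.0005
tool shift mm [-3.5 -2.3 16.3] rows 1.0
```

Request:
{"name": "move_arm", "arguments": {"increments": [[0, 0, 4, 6, 0, 0, 0], [0, 0, 1, 6, 0, 0, 0], [0, 0, -2, 4, 0, 0, 0], [0, 0, -2, 3, 0, 0, 0], [0, 0, 0, 0, 0, 0, 0]]}}

```text
time: 6.35
tool_pos: [0.5697, -0.1276, 0.0507]
tool_rot: [-2.582, -0.01, -1.527]
contact_force: [-8.0, -0.6, 5.4]
opening: 0.0003
```

```bash
python3 -c "
from h import *
to([0.57,-0.122,0.05])
r=cam('side');cv2.imwrite('pics/s2.png',cv2.resize(r['img'][60:340,130:430,::-1],None,fx=2,fy=2))
r=cam('top');cv2.imwrite('pics/t2.png',cv2.resize(r['img'][120:310,150:460,::-1],None,fx=2.5,fy=2.5))"
```

```text
t 6.35 p [ 0.5697 -0.1276  0.0507] z [ 0.531  0.015 -0.847] x [ 0.044 -0.999  0.01 ] F [-8.02 -0.59  5.39] op 0.0003
tool shift mm [-5.6 -0.1  0.8] rows 1.0
```

View pics/t2.png

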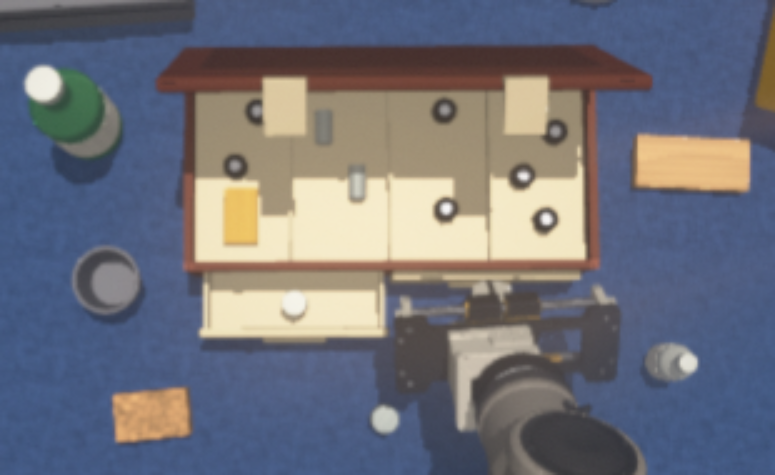

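The right panel now sits against the chest face, and 8 N of force points to the stop. I'll press a touch more to confirm, then back off.

Request:
{"name": "move_arm", "arguments": {"increments": [[0, 0, -5, 3, 0, 0, 0], [0, 0, -4, 3, 0, 0, 0]]}}

```text
time: 6.7
tool_pos: [0.5712, -0.1272, 0.0496]
tool_rot: [-2.592, -0.007, -1.529]
contact_force: [-58.4, -8.0, 44.6]
opening: 0.0007
```

Request:
{"name": "move_arm", "arguments": {"increments": [[0, 0, 20, -12, 0, 0, 0], [0, 0, 28, -17, 0, 0, 0], [0, 0, 28, -17, 0, 0, 0], [0, 0, -5, -25, 0, 0, 0], [0, 0, -10, -25, 0, 0, 0], [0, 0, 0, 0, 0, 0, 0]]}}

```text
time: 7.45
tool_pos: [0.4672, -0.1329, 0.1025]
tool_rot: [-2.589, -0.01, -1.531]
contact_force: [0.3, 0.2, 0.1]
opening: 0.0001
```

```bash
python3 -c "
from h import *
to([0.49,0.052,0.09])"
```

```text
t 7.45 p [ 0.4672 -0.1329  0.1025] z [ 0.524  0.012 -0.851] x [ 0.04  -0.999  0.01 ] F [0.32 0.24 0.14] op 0.0001
tool shift mm [-184.   -20.1   24.9] rows 4.0
```

The push to the stop was stiff (58 N), so I'll be gentler on the left one. Now moving across to the left drawer, above the motor.

Request:
{"name": "move_arm", "arguments": {"increments": [[0, -45, -4, 0, 0, 0, 0], [0, -45, -4, 0, 0, 0, 0], [0, -45, -4, 2, 0, 0, 0], [0, -40, -4, 3, 0, 0, 0], [0, -22, 0, 0, 0, 0, 0], [0, 0, 0, 0, 0, 0, 0]]}}

```text
time: 8.2
tool_pos: [0.4751, 0.0402, 0.1357]
tool_rot: [-2.619, 0.034, -1.506]
contact_force: [0.1, -0.9, -0.1]
opening: 0.0006
```

```bash
python3 -c "
from h import *
to([0.497,0.052,0.048])"
```

```text
t 8.2 p [0.4751 0.0402 0.1357] z [ 0.496  0.062 -0.866] x [ 0.065 -0.997 -0.034] F [ 0.14 -0.9  -0.06] op 0.0006
tool shift mm [-7.3 24.4 87.5] rows 2.0
```

Request:
{"name": "move_arm", "arguments": {"increments": [[0, -4, 12, 35, 0, 0, 0.03], [0, -4, 12, 35, 0, 0, 0.03], [0, -2, 6, 20, 0, 0, 0], [0, 0, 0, 0, 0, 0, 0]]}}

```text
time: 8.7
tool_pos: [0.5, 0.0354, 0.0826]
tool_rot: [-2.675, 0.113, -1.535]
contact_force: [0.2, 0.2, -0.6]
opening: 0.0002
```

```bash
python3 -c "
from h import *
to([0.50,0.052,0.046])"
```

```text
t 8.7 p [0.5    0.0354 0.0826] z [ 0.446  0.116 -0.887] x [ 0.035 -0.993 -0.112] F [ 0.17  0.24 -0.56] op 0.0002
tool shift mm [-12.4  16.7  34.4] rows 1.0
```

Request:
{"name": "move_arm", "arguments": {"increments": [[0, -6, 0, 0, 0.03, 0.07, 0], [0, -6, 8, 12, 0.03, 0.06, 0], [0, 0, 7, 12, 0, 0, 0], [0, 0, 0, 0, 0, 0, 0]]}}

```text
time: 9.2
tool_pos: [0.5059, 0.0375, 0.0981]
tool_rot: [-2.695, 0.049, -1.568]
contact_force: [-0.1, -0.5, -0.8]
opening: 0.0002
```

```bash
python3 -c "
from h import *
to([0.50,0.052,0.046])"
```

```text
t 9.2 p [0.5059 0.0375 0.0981] z [ 0.432  0.045 -0.901] x [ 0.003 -0.999 -0.048] F [-0.09 -0.46 -0.83] op 0.0002
tool shift mm [-11.9  28.   45.1] rows 1.0
```

```bash
python3 -c "
from h import *
s,R=st();print(np.round(s['qpos'],3))
r=cam('side');cv2.imwrite('pics/s3.png',cv2.resize(r['img'][:,:,::-1],None,fx=1.4,fy=1.4))
r=cam('top');cv2.imwrite('pics/t3.png',cv2.resize(r['img'][120:310,150:460,::-1],None,fx=2.5,fy=2.5))"
```

```text
t 9.2 p [0.5059 0.0375 0.0981] z [ 0.432  0.045 -0.901] x [ 0.003 -0.999 -0.048] F [-0.09 -0.46 -0.83] op 0.0002
[-0.146  0.307  2.137  0.396  0.282  1.076]
```

View pics/s3.png

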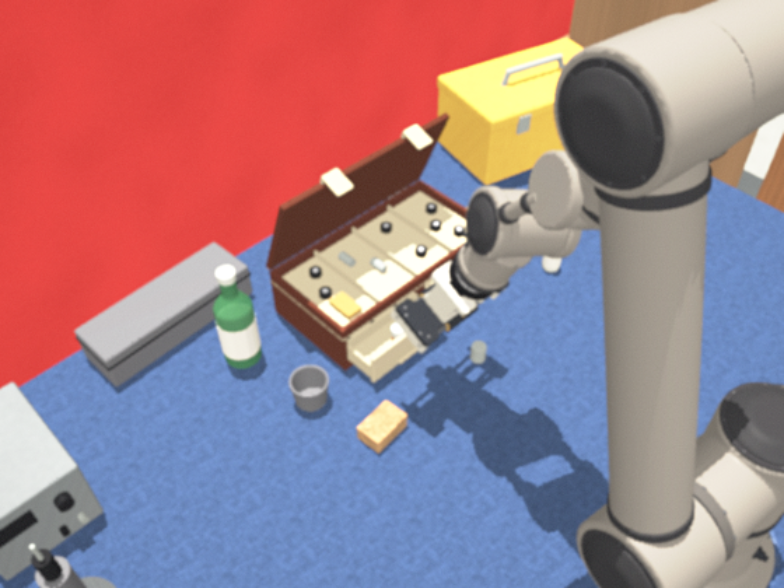

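View pics/t3.png

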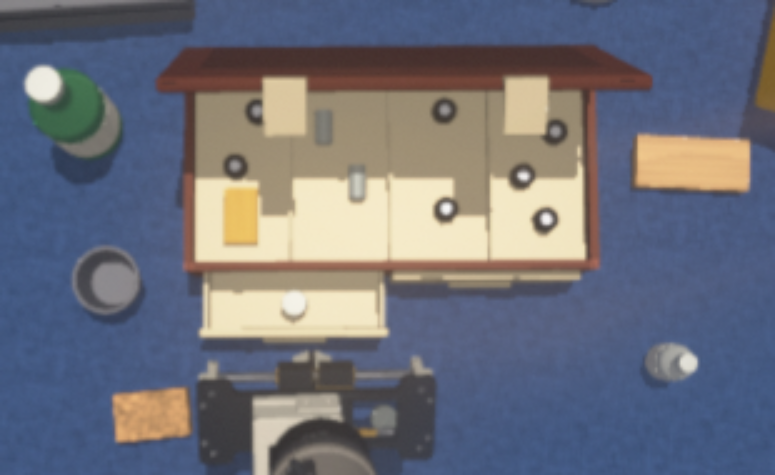

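Joint 5 is at its lower limit (0.28), so the forward tilt is too steep this close in and is spoiling the moves. I'll reduce the tilt and then lower.

Request:
{"name": "move_arm", "arguments": {"increments": [[0, 0, 0, 0, -0.13, 0.02, 0], [0, 0, 0, 0, -0.13, 0.02, 0], [0, 0, 0, 0, 0, 0, 0]]}}

```text
time: 9.68
tool_pos: [0.5041, 0.0369, 0.0969]
tool_rot: [-2.965, 0.012, -1.582]
contact_force: [-0.5, 0.2, -0.3]
opening: 0.0002
```

```bash
python3 -c "
from h import *
s,R=st();print(np.round(s['qpos'],3));to([0.50,0.05,0.054])"
```

```text
t 9.68 p [0.5041 0.0369 0.0969] z [ 0.176  0.01  -0.984] x [-0.011 -1.    -0.012] F [-0.49  0.23 -0.28] op 0.0002
[-0.096  0.377  1.908  0.042  0.682  1.457]
t 9.68 p [0.5041 0.0369 0.0969] z [ 0.176  0.01  -0.984] x [-0.011 -1.    -0.012] F [-0.49  0.23 -0.28] op 0.0002
tool shift mm [-12.5  11.7  41.6] rows 1.0
```

Request:
{"name": "move_arm", "arguments": {"increments": [[0, -7, 6, 22, 0, 0, 0], [0, -6, 5, 20, 0, 0, 0], [0, 0, 0, 0, 0, 0, 0]]}}

```text
time: 10.05
tool_pos: [0.4986, 0.0512, 0.0515]
tool_rot: [-2.96, 0.017, -1.581]
contact_force: [-0.9, 0.4, 0.2]
opening: 0.0004
```

```bash
python3 -c "
from h import *
to([0.565,0.05,0.052])"
```

```text
t 10.05 p [0.4986 0.0512 0.0515] z [ 0.181  0.015 -0.983] x [-0.01  -1.    -0.017] F [-0.85  0.42  0.16] op 0.0004
tool shift mm [  0.5 -65.4  11.5] rows 2.0
```

Good tracking now. Pushing the left drawer.

Request:
{"name": "move_arm", "arguments": {"increments": [[0, 0, -6, 1, 0, 0, 0], [0, 0, -6, 1, 0, 0, 0], [0, 0, -6, 1, 0, 0, 0], [0, 0, -6, 1, 0, 0, 0], [0, 0, -6, 1, 0, 0, 0], [0, 0, -6, 1, 0, 0, 0], [0, 0, -6, 1, 0, 0, 0], [0, 0, -6, 1, 0, 0, 0], [0, 0, -6, 1, 0, 0, 0]]}}

```text
time: 11.18
tool_pos: [0.5561, 0.0501, 0.0537]
tool_rot: [-2.959, 0.018, -1.581]
contact_force: [-1.6, -0.7, -1.0]
opening: 0.0006
```

```bash
python3 -c "
from h import *
to([0.569,0.05,0.052])"
```

```text
t 11.18 p [0.5561 0.0501 0.0537] z [ 0.181  0.016 -0.983] x [-0.01  -1.    -0.018] F [-1.55 -0.74 -0.95] op 0.0006
tool shift mm [  0.  -12.4   4. ] rows 1.0
```

Request:
{"name": "move_arm", "arguments": {"increments": [[0, 0, -4, 1, 0, 0, 0], [0, 0, -4, 1, 0, 0, 0], [0, 0, -3, 0, 0, 0, 0], [0, 0, -2, 0, 0, 0, 0]]}}

```text
time: 11.68
tool_pos: [0.5694, 0.05, 0.0538]
tool_rot: [-2.962, 0.018, -1.581]
contact_force: [-7.5, -1.2, 2.4]
opening: 0.0005
```

Request:
{"name": "move_arm", "arguments": {"increments": [[0, 0, -2, 0, 0, 0, 0]]}}

```text
time: 11.8
tool_pos: [0.5694, 0.05, 0.0537]
tool_rot: [-2.966, 0.018, -1.581]
contact_force: [-9.9, -1.5, 6.7]
opening: 0.0004
```

Request:
{"name": "move_arm", "arguments": {"increments": [[0, 0, 20, -4, 0, 0, 0], [0, 0, 30, -20, 0, 0, 0], [0, 0, 30, -40, 0, 0, 0], [0, 0, 5, -50, 0, 0, 0], [0, 0, 0, -50, 0, 0, 0], [0, 0, 0, -40, 0, 0, 0], [0, 0, 0, 0, 0, 0, 0]]}}

```text
time: 12.68
tool_pos: [0.4501, 0.0474, 0.248]
tool_rot: [-2.952, 0.017, -1.581]
contact_force: [1.7, 0.5, -0.4]
opening: 0.0006
```

```bash
python3 -c "
from h import *
to([0.60,-0.037,0.37])
r=cam('side');cv2.imwrite('pics/s4.png',cv2.resize(r['img'][60:340,130:430,::-1],None,fx=2,fy=2))
r=cam('top');cv2.imwrite('pics/t4.png',cv2.resize(r['img'][120:310,150:460,::-1],None,fx=2.5,fy=2.5))"
```

```text
t 12.68 p [0.4501 0.0474 0.248 ] z [ 0.189  0.015 -0.982] x [-0.01  -1.    -0.017] F [ 1.67  0.45 -0.44] op 0.0006
tool shift mm [  80.7 -171.3  -92.7] rows 3.0
```

View pics/s4.png

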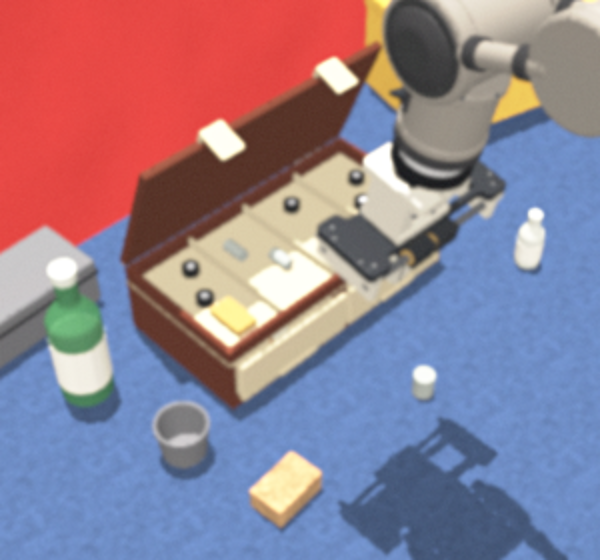

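View pics/t4.png

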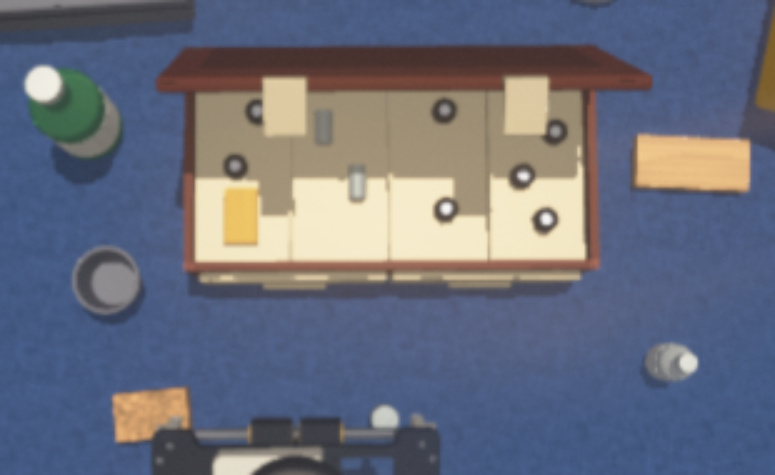

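Both drawers sit flush and nothing else has moved. Next the lid: its free edge is at about (0.718, −0.037, 0.281). I'll go over it, behind the edge.

Request:
{"name": "move_arm", "arguments": {"increments": [[0, 14, -20, -40, 0, 0, 0], [0, 14, -25, -40, 0, 0, 0], [0, 14, -30, -20, 0, 0, 0], [0, 14, -35, -10, 0, 0, 0], [0, 14, -35, 0, 0, 0, 0], [0, 14, -35, 0, 0, 0, 0], [0, 0, 0, 0, 0, 0, 0]]}}

```text
time: 13.65
tool_pos: [0.6095, -0.0434, 0.3722]
tool_rot: [-2.979, 0.021, -1.582]
contact_force: [-1.1, -0.5, -0.6]
opening: 0.0009
```

```bash
python3 -c "
from h import *
s,R=st();print(np.round(s['qpos'],3));to([0.75,-0.037,0.34])"
```

```text
t 13.65 p [ 0.6095 -0.0434  0.3722] z [ 0.162  0.019 -0.987] x [-0.011 -1.    -0.021] F [-1.13 -0.5  -0.61] op 0.0009
[-0.225  0.348  1.134  0.055  1.505  1.359]
t 13.65 p [ 0.6095 -0.0434  0.3722] z [ 0.162  0.019 -0.987] x [-0.011 -1.    -0.021] F [-1.13 -0.5  -0.61] op 0.0009
tool shift mm [  -7.2 -133.3   54.7] rows 3.0
```

Request:
{"name": "move_arm", "arguments": {"increments": [[0, -2, -36, 8, 0.05, 0, 0], [0, -2, -36, 10, 0.05, 0, 0], [0, -2, -36, 12, 0.05, 0, 0], [0, -1, -30, 12, 0, 0, 0], [0, 0, 0, 0, 0, 0, 0]]}}

```text
time: 14.28
tool_pos: [0.7552, -0.0359, 0.3531]
tool_rot: [-2.839, 0.024, -1.581]
contact_force: [-0.9, 0.1, -0.8]
opening: 0.0002
```

```bash
python3 -c "
from h import *
s,R=st();print(np.round(s['qpos'],3));to([0.75,-0.037,0.265])"
```

```text
t 14.28 p [ 0.7552 -0.0359  0.3531] z [ 0.298  0.02  -0.954] x [-0.011 -1.    -0.024] F [-0.85  0.06 -0.8 ] op 0.0002
[-0.18   0.574  0.852  0.074  1.421  1.405]
t 14.28 p [ 0.7552 -0.0359  0.3531] z [ 0.298  0.02  -0.954] x [-0.011 -1.    -0.024] F [-0.85  0.06 -0.8 ] op 0.0002
tool shift mm [ 3.3 31.2 82.5] rows 2.0
```

Request:
{"name": "move_arm", "arguments": {"increments": [[0, 0, 9, 29, 0, 0, 0], [0, 0, 9, 29, 0, 0, 0], [0, 0, 8, 27, 0, 0, 0], [0, 0, 0, 0, 0, 0, 0]]}}

```text
time: 14.78
tool_pos: [0.7513, -0.0322, 0.2594]
tool_rot: [-2.845, 0.025, -1.58]
contact_force: [0.2, -0.7, 0.6]
opening: 0.0004
```

```bash
python3 -c "
from h import *
s,R=st()
r=cam('side');cv2.imwrite('pics/s5.png',cv2.resize(r['img'][40:320,130:430,::-1],None,fx=2,fy=2))"
```

```text
t 14.78 p [ 0.7513 -0.0322  0.2594] z [ 0.293  0.021 -0.956] x [-0.01  -1.    -0.025] F [ 0.22 -0.69  0.61] op 0.0004
```

View pics/s5.png

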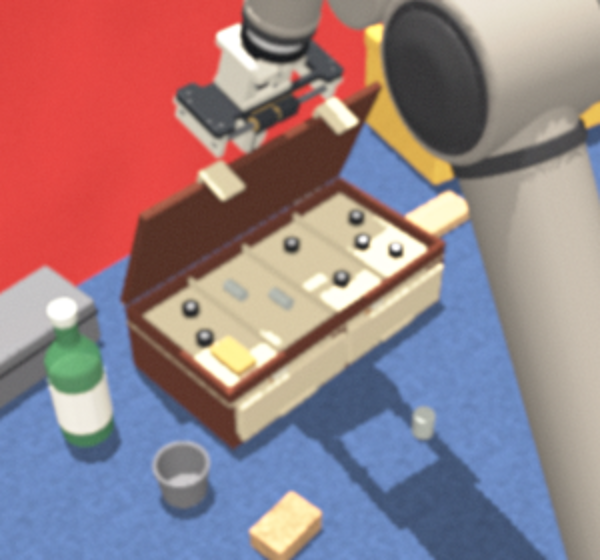

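Fingers are behind the lid's outer face, about 20 mm below its free edge. I'll sweep toward the robot along the arc.

Request:
{"name": "move_arm", "arguments": {"increments": [[0, 0, 10, 0, 0, 0, 0], [0, 0, 10, 0, 0, 0, 0], [0, 0, 12, 0, 0, 0, 0], [0, 0, 12, 1, 0, 0, 0], [0, 0, 12, 2, 0, 0, 0], [0, 0, 12, 3, 0, 0, 0]]}}

```text
time: 15.58
tool_pos: [0.6911, -0.0317, 0.2472]
tool_rot: [-2.818, 0.022, -1.58]
contact_force: [1.3, 0.3, -0.2]
opening: 0.0006
```

```bash
cat >> h.py <<'E'
def arc():
    s,R=st();d=s["tool_pos"][[0,2]]-[.776,.1];print("phi",np.arctan2(d[1],-d[0]),"rad",np.hypot(*d),"q",np.round(s["qpos"],2))
E
python3 -c "
from h import *
arc()"
```

```text
t 15.57 p [ 0.6911 -0.0317  0.2472] z [ 0.318  0.017 -0.948] x [-0.009 -1.    -0.022] F [ 1.29  0.33 -0.25] op 0.0006
phi 1.0479451945665463 rad 0.16993033278087327 q [-0.19  0.46  1.33  0.09  1.04  1.36]
```

Request:
{"name": "move_arm", "arguments": {"increments": [[0, 0, 12, 3, 0, 0, 0], [0, 0, 12, 4, 0, 0, 0], [0, 0, 11, 5, 0, 0, 0], [0, 0, 11, 6, 0, 0, 0], [0, 0, 10, 6, 0, 0, 0], [0, 0, 10, 7, 0, 0, 0]]}}

```text
time: 16.32
tool_pos: [0.6405, -0.031, 0.2063]
tool_rot: [-2.796, 0.018, -1.581]
contact_force: [1.4, -0.5, 0.6]
opening: 0.0005
```

```bash
python3 -c "
from h import *
arc()
r=cam('side');cv2.imwrite('pics/s6.png',cv2.resize(r['img'][40:320,130:430,::-1],None,fx=2,fy=2))"
```

```text
t 16.32 p [ 0.6405 -0.031   0.2063] z [ 0.339  0.013 -0.941] x [-0.01  -1.    -0.018] F [ 1.39 -0.53  0.57] op 0.0005
phi 0.6652424928354738 rad 0.1722111723863085 q [-0.21  0.39  1.56  0.11  0.85  1.32]
```

View pics/s6.png

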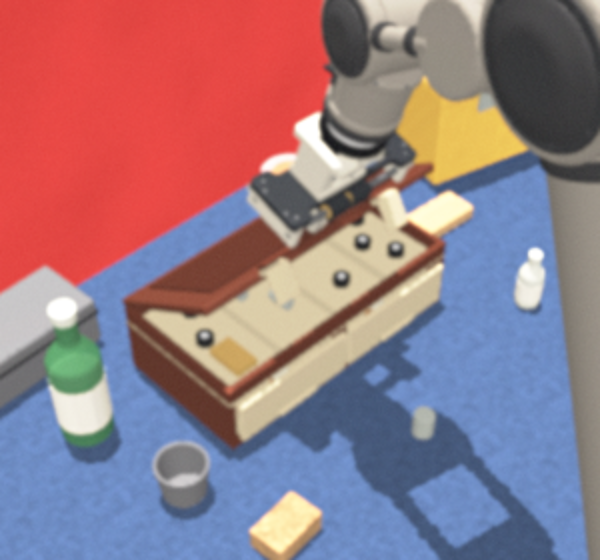

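Lid is coming down with the finger on its outer face (edge now about 0.55 rad). Continuing.

Request:
{"name": "move_arm", "arguments": {"increments": [[0, 0, 10, 7, -0.03, 0, 0], [0, 0, 9, 8, -0.03, 0, 0], [0, 0, 8, 9, -0.03, 0, 0], [0, 0, 7, 10, -0.03, 0, 0], [0, 0, 6, 11, -0.03, 0, 0]]}}

```text
time: 17.0
tool_pos: [0.6116, -0.0298, 0.1469]
tool_rot: [-2.958, 0.018, -1.581]
contact_force: [0.6, -0.0, 1.3]
opening: 0.0003
```

```bash
python3 -c "
from h import *
arc()"
```

```text
t 17.0 p [ 0.6116 -0.0298  0.1469] z [ 0.183  0.016 -0.983] x [-0.01  -1.    -0.018] F [ 0.64 -0.04  1.26] op 0.0003
phi 0.2780842695588592 rad 0.17099714585977097 q [-0.2   0.48  1.56  0.06  0.93  1.35]
```

Request:
{"name": "move_arm", "arguments": {"increments": [[0, 0, 3, 9, 0, 0, 0], [0, 0, 2, 8, 0, 0, 0], [0, 0, 2, 7, 0, 0, 0], [0, 0, 1, 4, 0, 0, 0]]}}

```text
time: 17.5
tool_pos: [0.6075, -0.029, 0.1143]
tool_rot: [-2.962, 0.018, -1.58]
contact_force: [0.5, -1.2, 0.9]
opening: 0.0007
```

Request:
{"name": "move_arm", "arguments": {"increments": [[0, 0, 0, 2, 0, 0, 0], [0, 0, 0, 2, 0, 0, 0], [0, 0, 0, 0, 0, 0, 0]]}}

```text
time: 17.88
tool_pos: [0.6078, -0.029, 0.1141]
tool_rot: [-2.961, 0.018, -1.58]
contact_force: [-0.4, -0.9, 0.4]
opening: 0.0003
```

```bash
python3 -c "
from h import *
arc()
r=cam('side');cv2.imwrite('pics/s7.png',cv2.resize(r['img'][40:320,130:430,::-1],None,fx=2,fy=2))"
```

```text
t 17.88 p [ 0.6078 -0.029   0.1141] z [ 0.18   0.016 -0.984] x [-0.009 -1.    -0.018] F [-0.4  -0.87  0.39] op 0.0003
phi 0.08359853230027414 rad 0.16881596414686295 q [-0.2   0.51  1.61  0.07  0.85  1.34]
```

View pics/s7.png

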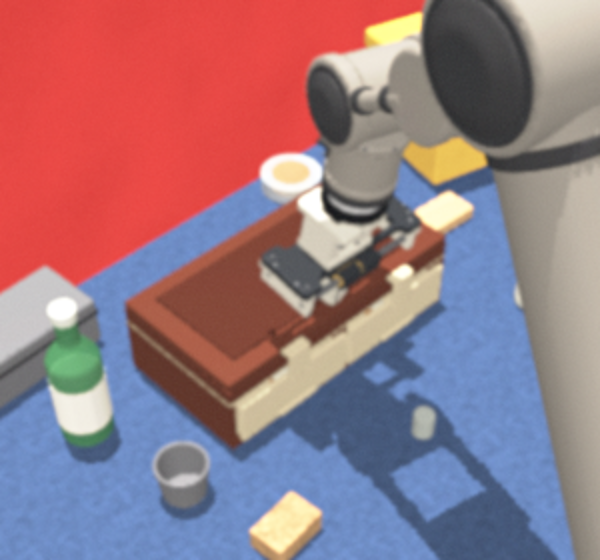

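The lid looks shut. I'll press a bit more until the force confirms the stop.

Request:
{"name": "move_arm", "arguments": {"increments": [[0, 0, 1, 4, 0, 0, 0]]}}

```text
time: 18.05
tool_pos: [0.6083, -0.029, 0.1127]
tool_rot: [-2.957, 0.017, -1.58]
contact_force: [-15.8, 0.9, 37.4]
opening: 0.0008
```

Request:
{"name": "move_arm", "arguments": {"increments": [[0, 0, 0, 4, 0, 0, 0], [0, 0, 0, 0, 0, 0, 0]]}}

```text
time: 18.3
tool_pos: [0.6083, -0.029, 0.1142]
tool_rot: [-2.955, 0.016, -1.579]
contact_force: [0.0, 0.1, 0.1]
opening: 0.0003
```

Hard stop at 37 N with the tip at lid-top height, so the lid is shut. Retracting straight up and checking.

Request:
{"name": "move_arm", "arguments": {"increments": [[0, 0, 0, -20, 0, 0, 0], [0, 0, 0, -40, 0, 0, 0], [0, 0, 20, -40, 0, 0, 0], [0, 0, 40, -30, 0, 0, 0], [0, 0, 40, -10, 0, 0, 0], [0, 0, 40, 0, 0, 0, 0], [0, 0, 40, 0, 0, 0, 0], [0, 0, 0, 0, 0, 0, 0]]}}

```text
time: 19.3
tool_pos: [0.4006, -0.0285, 0.22]
tool_rot: [-2.952, 0.016, -1.578]
contact_force: [0.4, 0.8, 0.5]
opening: 0.0005
```

```bash
python3 -c "
from h import *
st()
r=cam('side');cv2.imwrite('pics/s8.png',cv2.resize(r['img'][60:340,130:430,::-1],None,fx=2,fy=2))
r=cam('top');cv2.imwrite('pics/t8.png',cv2.resize(r['img'][120:310,150:460,::-1],None,fx=2.5,fy=2.5))
x=np.array([1,-.012,0]);y=np.array([.012,1,0]);o=np.array([.681,-.037,0])
for a in(0,.04,.08):
  q=o+.095*x+[0,0,.1]+.19*(-np.cos(a)*x+np.sin(a)*np.array([0,0,1]))+.012*(np.sin(a)*x+np.cos(a)*np.array([0,0,1]))
  print(a,[np.round((w2pix(r,q+s*.185*y)-[150,120])*2.5).tolist() for s in(1,-1)],[np.round((w2pix(cam('side'),q+s*.185*y)-[130,60])*2).tolist() for s in(1,-1)])
"
```

```text
t 19.3 p [ 0.4006 -0.0285  0.22  ] z [ 0.189  0.014 -0.982] x [-0.008 -1.    -0.016] F [0.36 0.76 0.54] op 0.0005
0 [[182.0, 270.0], [603.0, 268.0]] [[229.0, 346.0], [448.0, 194.0]]
0.04 [[181.0, 268.0], [605.0, 267.0]] [[229.0, 341.0], [449.0, 190.0]]
0.08 [[179.0, 267.0], [607.0, 266.0]] [[228.0, 336.0], [449.0, 185.0]]
```

View pics/s8.png

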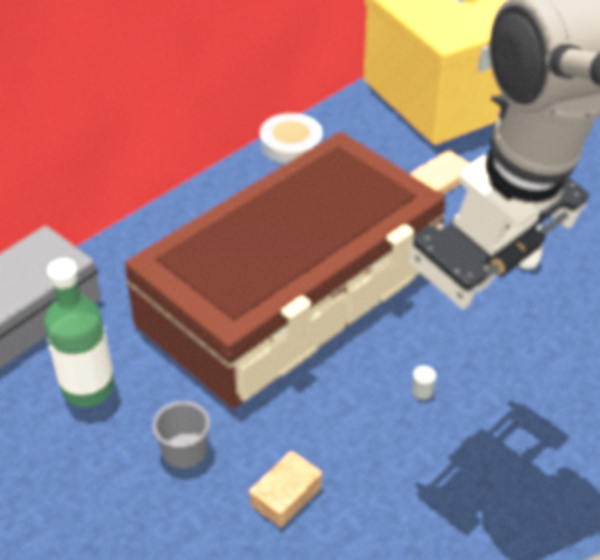

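View pics/t8.png

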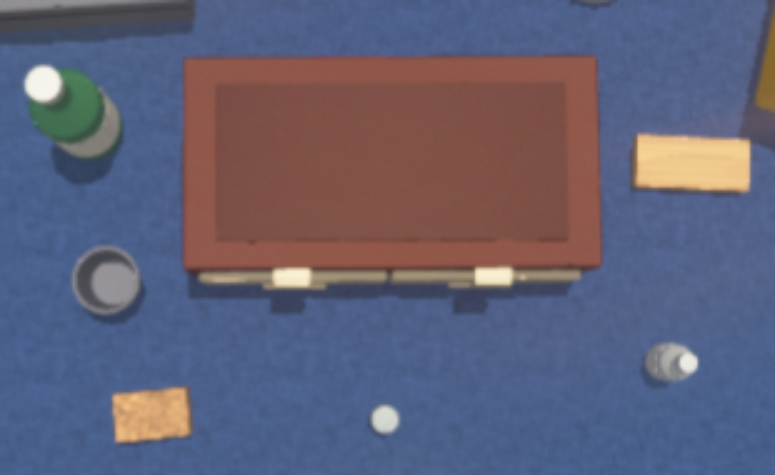

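The lid's front corner is at about (230,349) in the side crop, against a predicted (229,346) for fully shut. The drawers look home and the other items are where they were.

```bash
python3 -c "
from cell import robot
print(robot.hand_in())"
```

```text
the job is handed in; nothing more can be done
None
```

The chest is closed. I pushed the right drawer home, then the left, and swept the lid down its arc until it was shut. I handed the job in at about 19 s, with the arm clear of everything.

**Drawers:** both stopped against the chest face where I had calculated fully home to be. The forces at the stop were about 58 N (right) and 10 N (left). The last pictures show both panels flush.

**Lid:** it hit a hard stop at 37 N with the fingertip at lid-top height. In the final side picture its corner is about 1.5 camera pixels from the predicted fully-shut position.

**Other things:** the drink bottle, cup, sanding block, motor, glue bottle and offcut show no visible shift between the first and last top pictures.

**Not checked:** I couldn't see the jars once the drawers were in. I pushed at about 40–60 mm/s so they wouldn't tip, but I have no picture confirming they are still standing.

**What went wrong:**
- My last push on the right drawer pressed harder than I meant it to (the 58 N).
- Joint 5 reached its lower limit while I was lining up the left drawer, so I reduced the tool tilt and carried on.

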